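# Set a relay's adjuster to the test index

## Robot

A 6-joint arm with a two-finger parallel gripper is mounted at the origin on the work surface. World frame = base frame: x ahead of the robot, y to its left, z up, the work surface at z = 0. Lengths are in m, angles in rad, forces in N, time in s.
With the tool pointing down it reaches from about 0.3 to 0.875 m from the base axis. Payload 4.2 kg.
Tool frame: the origin (TCP) lies midway between the tips of the shut fingers; the grasp point (between the pads) lies 19 mm behind it; z points along the fingers, y is the line along which they close (so a half turn about z gives the same grasp; the last joint's range is limited). The gripper opens to 85 mm and grips with 20 to 120 N. Pads are 22 mm wide; open, the fingers measure 114 mm over their backs; the gripper's body (76 mm by 85 mm) begins 54 mm behind the grasp point. The pads swing forward as they close: fully open they stand 13 mm farther back than shut.
Start: joints at [1.255, 0.32, 1.565, -0, 1.257, -0.02], TCP at [0.168, 0.55, 0.231] pointing down, gripper open.
Joint ranges: [-3.11, 3.11], [-0.84, 2.01], [0.21, 2.61], [-1.34, 4.49], [0.05, 2.63], [-2.56, 2.56]. Speed limits (rad/s): [2.57, 2.57, 3.14, 3.14, 3.14, 3.14].

## Interface

Orientations are given as a unit quaternion [x, y, z, w].
In Python, from station import robot gives the robot as it stands.
- The arm moves only by the shell command python3 -m creep 'ROWS' [OPENING] [FORCE]. ROWS is JSON, a list that holds one entry, the list of rows, each a list of 4 numbers: the shift along the tool's x, y, z in mm, then the turn about the tool's z in degrees. In form: [[[dx, dy, dz, turn], ...]]. A call has 1 to 5 rows; each row is the pose to reach, as a shift and turn from the pose commanded when the call began, along the tool's axes at that moment; what a row does not reach only later rows make up. A row lasts 1/12 s, in which the tool goes at most 41.7 mm and 7.16 degrees, less where a joint would pass 70% of its speed; a pose out of reach is approached as far as the arm can. A call with a gripper value outside its range is refused whole. OPENING is the closure, from 0 (fully open) to 1 (shut), set as the call begins (- or left out, the last holds). The fingers move at their own pace and stop on an object; FORCE is the grip in N (left out, the last holds). Time passes only in rows, so rows that repeat a pose let the fingers close. It gives the time, the measured TCP pose, the force, the opening and the grip force at its end, in the units of the state.
- robot.get_state(): the state, without advancing time (a new reading comes with each control period).
- robot.snapshot(name): name is "scene" or "top" or "wrist"; returns a dict with "frame" (400x640x3 uint8, red, green, blue), "fx", "fy", "cx", "cy" (pixels), "pose" (4x4, takes a point from camera to world coordinates). Camera axes: x right, y up, looking along -z (the intrinsics and any distortion apply to the point x, -y, -z); pixel columns grow to the right and rows downward; lengths in m; the calibration is good to about 2 mm. The wrist camera is an equidistant fisheye: a pixel r from the principal point sees the ray r / f radians off the axis. A picture is of the moment at which its call begins. There is no depth.
- robot.finish_job(): hands the job in; it is judged then, once.
The state is a dict: "clock": time; "q": joint angles; "joint_vel": joint speeds; "joint_efforts": joint torques, N m; "ee_pos": TCP position; "tcp_rot": TCP orientation; "contact_force": force on the tool from outside, world axes, zero at the start; "moment": the same for the moment, N m; "opening": finger opening in m; "gripper_force": force on a finger pad.
Only numpy, scipy, OpenCV 4.12 (cv2) and the standard library are available. Lean on these libraries where they do the work, as an engineer would, in place of code of your own. Each camera call takes 0.05 s, during which the arm holds its last target. There are 200 camera calls.

## Task

Gently lower the relay block that has the pointer knob into the nest of the test cradle so that it sits flat on the floor of the nest, then take it by the knob and turn the knob until its pointed nose lines up with the cradle's index finger, within a few degrees. Then press the push button on the test box all the way down and let it spring back; leave the relay seated and set, and do not shift the other parts lying on the cart.

Things in the scene. Friction and masses are not known exactly. Their poses are not given: they have to be found in the camera images.
- relay: Black bakelite relay block, 70 (x) x 50 (y) x 48 (z) mm, about 0.35 kg, loose, upright on the cart top; a short row of brass tags sticks out 7 mm low at its +x end. Origin: centre of its underside; z up. The adjuster knob stands on its top.
- adjuster: Pointer knob on the relay's top, turning about the block's vertical centre line. Origin: on that line at the block's top face, 48 mm above its underside. Aluminium dial 38 mm across, 4 mm high; on it a black bar grip 12 mm wide, 30 mm long, top 26 mm above the origin, with a pointed nose and white line at +x. Its x axis points along the nose. Light friction, stays where left.
- adjuster_tip (a point): Tip of the knob's nose, 21 mm from the knob's axis. It starts roughly over the block's +y side and can swing from there either way to 0.7 rad past the block's +x or -x end, where stops lie.
- cradle: Fixed dark steel test cradle: base plate 140 x 80 x 8 mm (from x = -48 to +92 mm) carrying a shallow rectangular nest, inside 75 (x) x 55 (y) mm, walls 6 mm thick and 12 mm high above the plate. Origin: at cart-top level under the middle of the nest; the nest's floor is 8 mm above it. The block fits with its long side along the cradle's x, either way round.
- index: Fixed aluminium index finger on the cradle, beyond the +x end of the nest. Origin at the cradle's origin; its x axis runs from the nest's middle out to the finger, so it is the index direction. Post 14 x 12 mm, 75 mm out; its top arm, 6 mm wide, points inwards, top 52 mm above the cart, that is 4 mm lower than the seated block's top.
- index_tip (a point): Inner tip of the index finger, 48 mm from the nest's middle, 49.5 mm above the cart top.
- panel: Fixed grey test box, 90 x 90 x 45 mm, origin under its centre; the push button stands in the middle of its top.
- test_button (a joint): Travel of the round steel push button (28 mm across) on the test box: 0 when up, 0.006 m fully down; needs about 5 N and springs back.
- test_button_top (a point): Centre of the push button's top face when read; it is pressed straight down.
- bracket: Bystander: cast aluminium flipper bracket, 85 x 45 mm plate with upturned ends, 40 mm high; origin under its centre.
- rollover1: Bystander: small round amber button, 26 mm across, 18 mm high; origin under its centre.
- rollover2: Bystander: another such round button.
- rollover3: Bystander: a third such round button.
- guide: Bystander: bowed chrome ball-guide rod, 8 mm thick, 150 mm long along its y; origin near its middle.
- coil: Bystander: copper-wound spool, 40 mm across, 45 mm high; origin under its centre.
- plain_relay: Bystander: smaller black relay with no knob, 55 x 30 x 38 mm; origin under its centre.
- driver: Bystander: screwdriver lying along its x, about 200 mm long; origin under it.
Things that resemble listed ones, but are neither listed nor needed, are in the scene too. What is shaped like the panel but green or purple is not meant.

How it is judged:
By the outcome, as a careful person would: the job done as asked, in the order asked, and still so for the second after the job is handed in, with the robot touching nothing.
It also fails if it takes over 72 s, if anything falls off the work surface, if the arm or the gripper's body presses on something with over 40 N, if the wrist force passes 120 N, or if a joint passes its speed limit or range.

## Working session

There is one attempt and no reset: what is moved stays moved. The work goes in short steps, Python scripts to look and compute and a shell command to move; the robot and the scene stay as the last step left them, time stands still between calls to the robot, and variables do not carry over. Pictures are saved under pics/ and viewed, at most 10 in all, crops included, and the job is handed in when it is done.

```bash
mkdir -p pics; ls; cat > h.py <<'E'
import numpy as np,cv2,json
from station import robot
def snap(cam,name):
    s=robot.snapshot(cam); cv2.imwrite(f'pics/{name}.png',s['frame'][:,:,::-1])
    np.savez(f'pics/{name}.npz',**s); return s
def load(name): return dict(np.load(f'pics/{name}.npz'))
def ray(s,u,v,fish=False):
    a=(u-s['cx'])/s['fx'];b=(v-s['cy'])/s['fy']
    if fish:
        t=np.hypot(a,b); k=np.sin(t)/t if t>1e-9 else 1; d=np.array([a*k,-b*k,-np.cos(t)])
    else: d=np.array([a,-b,-1.])
    P=s['pose']; return P[:3,3],P[:3,:3]@d
def onz(s,u,v,z,fish=False):
    o,d=ray(s,u,v,fish); return o+d*(z-o[2])/d[2]
def proj(s,p,fish=False):
    c=np.linalg.inv(s['pose'])@np.append(p,1); x,y,z=c[0],-c[1],-c[2]
    if fish:
        r=np.hypot(x,y);t=np.arctan2(r,z);x,y=x/r*t,y/r*t
    else: x,y=x/z,y/z
    return s['fx']*x+s['cx'],s['fy']*y+s['cy']
E
python3 - <<'E'
from h import *
for c in ['scene','top','wrist']:
    s=snap(c,c+'0'); print(c,s['fx'],s['fy'],s['cx'],s['cy'],s['pose'].round(3).tolist(),s.keys())
print(robot.get_state())
E
```

```text
pics
scene 403.5937907874644 403.5937907874644 324.85448916566054 201.9966594654761 [[0.471, -0.514, 0.717, 1.169], [0.882, 0.274, -0.383, -0.402], [0.001, 0.813, 0.582, 0.573], [0.0, 0.0, 0.0, 1.0]] dict_keys(['frame', 'fx', 'fy', 'cx', 'cy', 'pose'])
top 506.85352922196205 506.85352922196205 320.4606212685889 199.84660900638121 [[0.024, 0.985, -0.173, 0.328], [-1.0, 0.027, 0.016, -0.063], [0.02, 0.172, 0.985, 1.233], [0.0, 0.0, 0.0, 1.0]] dict_keys(['frame', 'fx', 'fy', 'cx', 'cy', 'pose'])
wrist 309.70691628693146 309.70691628693146 321.5333839365917 198.94090732732312 [[0.292, -0.92, -0.26, 0.103], [0.957, 0.28, 0.08, 0.569], [-0.001, -0.273, 0.962, 0.373], [0.0, 0.0, 0.0, 1.0]] dict_keys(['frame', 'fx', 'fy', 'cx', 'cy', 'pose'])
{'clock': 0.15, 'q': array([ 1.25501936e+00,  3.20142010e-01,  1.56536231e+00, -1.76763847e-05,
        1.25732739e+00, -2.00096012e-02]), 'joint_vel': array([ 0.0010431 , -0.00253806, -0.00499822, -0.00124609, -0.00061893,
       -0.0004357 ]), 'joint_efforts': array([ 2.86373752e-04, -4.15838957e+01, -2.34343153e+01,  4.22354265e-05,
        5.89976102e-03, -2.11265245e-06]), 'ee_pos': array([0.16750789, 0.54972585, 0.23069129]), 'tcp_rot': array([ 1.47342516e-01,  9.89085335e-01, -6.12223717e-04, -9.52393754e-05]), 'contact_force': array([0.3635403 , 0.20065512, 0.1651178 ]), 'moment': array([-0.0070314 , -0.01691107, -0.03692372]), 'gripper_force': 0.0, 'opening': 0.08555517468255064}
```

View pics/top0.png

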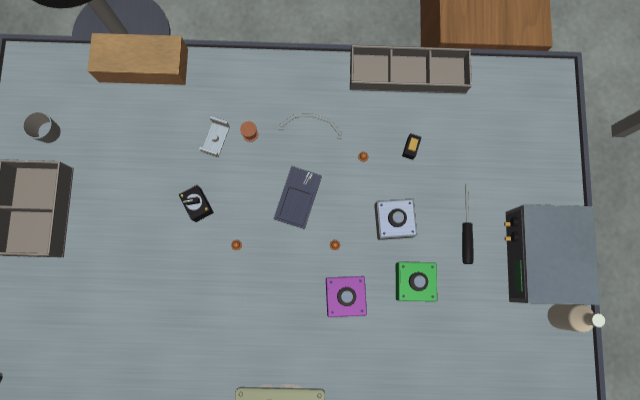

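View pics/scene0.png

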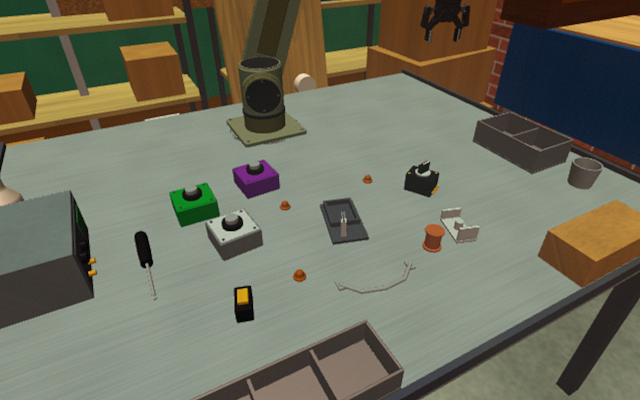

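The top view shows the relay at about (196,203), the cradle at (298,198) with its finger towards (307,177), and the grey panel's button at (397,217). I'll measure these on an enlarged crop.

```bash
python3 - <<'E'
from h import *
s=load('top0'); f=s['frame'][:,:,::-1]
a=cv2.resize(f[175:230,170:220],None,fx=8,fy=8,interpolation=cv2.INTER_CUBIC)
b=cv2.resize(f[160:235,265:330],None,fx=6,fy=6,interpolation=cv2.INTER_CUBIC)
H=max(a.shape[0],b.shape[0]); c=np.zeros((H,a.shape[1]+b.shape[1],3),np.uint8)
c[:a.shape[0],:a.shape[1]]=a;c[:b.shape[0],a.shape[1]:]=b
cv2.imwrite('pics/crop1.png',c); print(c.shape)
for n,(u,v,z) in dict(relay=(196,203,.048),cr=(295,205,.008),fing=(307,177,.05),btn=(397.5,217,.055)).items(): print(n,onz(s,u,v,z).round(3))
# dark masks
g=cv2.cvtColor(f,cv2.COLOR_BGR2GRAY)
m=(g<110).astype(np.uint8); n,l,st,ce=cv2.connectedComponentsWithStats(m)
for i in range(1,n):
    if st[i,4]>150 and 100<ce[i,0]<500 and 100<ce[i,1]<300:
        cn=cv2.findContours((l==i).astype(np.uint8),0,2)[0][0]; print(st[i],ce[i].round(1),cv2.boxPoints(cv2.minAreaRect(cn)).round(1).tolist())
E
```

```text
(450, 790, 3)
relay [0.52  0.211 0.048]
cr [ 0.528 -0.021  0.008]
fing [ 0.59  -0.049  0.05 ]
btn [ 0.498 -0.264  0.055]
[402 133  19  27 247] [410.8 146.9] [[401.1000061035156, 155.6999969482422], [408.8999938964844, 132.3000030517578], [421.79998779296875, 136.60000610351562], [414.0, 160.0]]
[ 274  166   48   63 1802] [297.2 197.6] [[273.1000061035156, 218.6999969482422], [291.0, 165.0], [322.20001220703125, 175.39999389648438], [304.29998779296875, 229.10000610351562]]
[179 185  35  37 626] [196.1 203.5] [[177.60000610351562, 193.1999969482422], [198.8000030517578, 182.60000610351562], [213.8000030517578, 212.60000610351562], [192.60000610351562, 223.1999969482422]]
[374 202  40  38 176] [384.5 227.5] [[358.3999938964844, 221.0], [375.8999938964844, 201.89999389648438], [413.0, 236.0], [395.5, 255.10000610351562]]
[388 209  19  18 172] [396.4 218. ] [[388.0, 209.0], [406.0, 209.0], [406.0, 226.0], [388.0, 226.0]]
[462 222  12  42 470] [467.2 242.9] [[462.0, 222.0], [473.0, 222.0], [473.0, 263.0], [462.0, 263.0]]
[408 271  20  20 205] [417.4 280.8] [[408.0, 290.0], [408.0, 271.0], [427.0, 271.0], [427.0, 290.0]]
[337 286  20  21 215] [346.  296.1] [[337.0, 286.0], [356.0, 286.0], [356.0, 306.0], [337.0, 306.0]]
```

View pics/crop1.png

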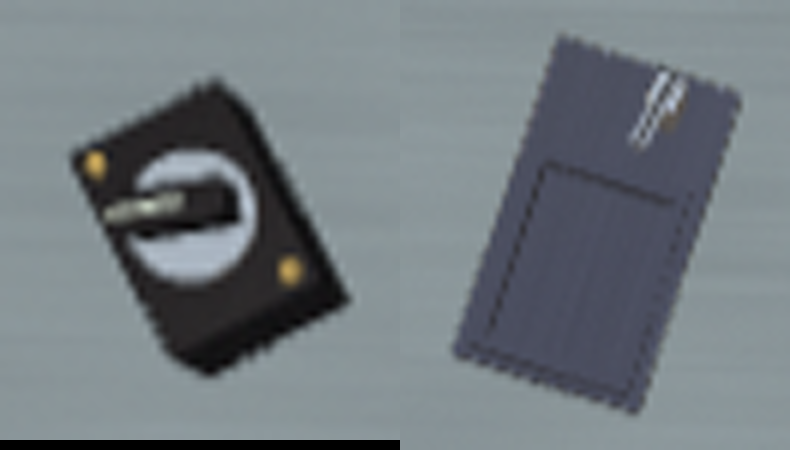

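The crop shows the relay's dial centre at about pixel (194,202), with the nose pointing left (world yaw about 97°) and the block's long axis at yaw about 27°. The cradle's long axis is at about -19°. I'll move above the relay and look from close up.

```bash
cat >> h.py <<'E'
from scipy.spatial.transform import Rotation as R
def go(x,y,z,yawy):
    """print row to reach TCP (x,y,z) with tool y at yaw (deg, mod 180)"""
    s=robot.get_state(); M=R.from_quat(s['tcp_rot']).as_matrix(); d=M.T@(np.array([x,y,z])-s['ee_pos'])*1000
    yw=np.degrees(np.arctan2(M[1,1],M[0,1])); t=-((yawy-yw+90)%180-90)
    print('row',d.round(1),'turn %.1f'%t,'alt %.1f'%(t-180*np.sign(t)),'yawy %.1f'%yw,'q6 %.2f'%s['q'][5])
E
python3 - <<'E'
from h import *
s=load('top0'); p=onz(s,194,201.9,.052); print(p)
go(p[0],p[1],.2,116.6)
E
```

```text
[0.52186749 0.21503457 0.052     ]
row [-436.5 -216.8   31. ] turn -43.5 alt 136.5 yawy 73.1 q6 -0.02
```

```bash
python3 -m creep '[[[-36,-18,3,0],[-72,-36,6,0],[-109,-54,8,0],[-145,-72,10,0],[-181,-90,12,0]]]' 0; python3 -m creep '[[[-36,-18,3,0],[-72,-36,6,0],[-109,-54,8,0],[-145,-72,10,0],[-181,-90,12,0]]]'; python3 -m creep '[[[-25,-12,2,-7],[-50,-25,4,-14],[-75,-37,6,-21],[-75,-37,6,-28],[-75,-37,6,-35]]]'; python3 - <<'E'
from h import *
go(.5219,.215,.2,116.6)
E
```

```text
clock: 0.57
ee_pos: [0.3154, 0.4096, 0.219]
tcp_rot: [0.147, 0.989, -0.0, -0.0]
contact_force: [0.6, 0.5, -0.6]
opening: 0.0853
gripper_force: 0.0
clock: 0.98
ee_pos: [0.4624, 0.2706, 0.2071]
tcp_rot: [0.147, 0.989, -0.0, -0.0]
contact_force: [1.0, 0.3, -1.0]
opening: 0.0854
gripper_force: 0.0
clock: 1.4
ee_pos: [0.5233, 0.2136, 0.2005]
tcp_rot: [-0.158, 0.987, -0.0, -0.001]
contact_force: [-0.2, 0.1, -0.6]
opening: 0.0853
gripper_force: 0.0
row [0.9 1.8 0.5] turn -8.4 alt 171.6 yawy 108.2 q6 -1.52
```

```bash
python3 -m creep '[[[1,2,0,-4],[1,2,0,-8],[1,2,0,-8]]]'; python3 - <<'E'
from h import *
s=snap('wrist','w1'); print(robot.get_state()['ee_pos'])
u,v=proj(s,[.522,.215,.05],True); print(u,v)
f=s['frame'][:,:,::-1]; cv2.imwrite('pics/w1c.png',cv2.resize(f[40:360,140:500],None,fx=1.6,fy=1.6))
E
```

```text
clock: 1.65
ee_pos: [0.5207, 0.2165, 0.2009]
tcp_rot: [-0.226, 0.974, -0.0, -0.0]
contact_force: [0.1, 0.3, -0.4]
opening: 0.0858
gripper_force: 0.0
[0.52066811 0.21658129 0.20103133]
321.02885258734597 184.63863505599073
```

View pics/w1c.png

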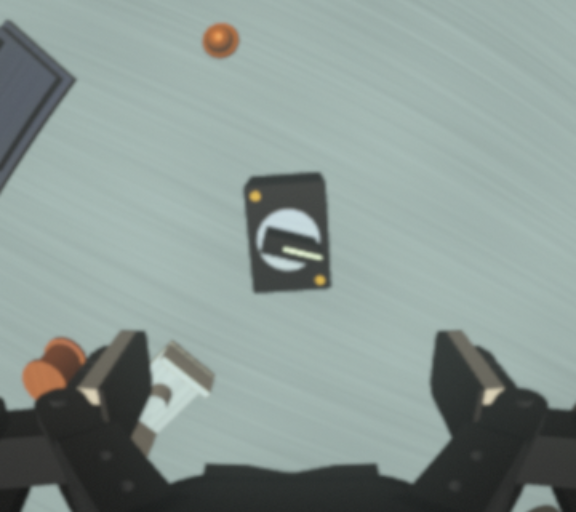

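The wrist view shows the relay's top-face corners near crop (254,292) and (330,287), the dial centre at (289,240), and the white nose line running (283,249) to (322,258). I'll cast rays through these points.

```bash
python3 - <<'E'
from h import *
s=load('w1'); f=s['frame'].astype(int)
P=lambda a,b,z: onz(s,a/1.6+140,b/1.6+40,z,True)
an=lambda p,q: np.degrees(np.arctan2(*(q-p)[1::-1]))
# bright dial mask ellipse
g=f[40:360,140:500]; 
hsv=cv2.cvtColor(s['frame'],cv2.COLOR_RGB2HSV)
m=((f.min(2)>185)).astype(np.uint8); m[:150]=0;m[230:]=0;m[:,:285]=0;m[:,355:]=0
ys,xs=np.nonzero(m); h=cv2.convexHull(np.c_[xs,ys].astype(np.int32)); e=cv2.minEnclosingCircle(h); print('dial',e,len(xs),onz(s,*e[0],.052,True))
d=(f.max(2)<90).astype(np.uint8); d[:140]=0;d[235:]=0;d[:,:280]=0;d[:,365:]=0
n,l,st,ce=cv2.connectedComponentsWithStats(d); i=1+st[1:,4].argmax(); print(st[i])
# row-wise left/right edges
L=[];Rr=[]
for r in range(165,218):
    c=np.nonzero(l[r]==i)[0]
    if len(c): L.append(onz(s,c.min(),r,.048,True));Rr.append(onz(s,c.max()+1,r,.048,True))
for A in (L,Rr):
    A=np.array(A)[:,:2]; vx,vy,x0,y0=cv2.fitLine(A.astype(np.float32),cv2.DIST_HUBER,0,.001,.001).ravel(); print('edge',np.degrees(np.arctan2(vy,vx)),x0,y0)
bl,br=P(254,292,.048),P(330,287,.048); print('bottom',an(bl,br),bl,br,np.linalg.norm(bl-br))
print('nose',an(P(283,249,.074),P(322,258,.074)),P(322,258,.074))
E
```

```text
dial ((321.1741638183594, 190.8370819091797), 20.043054580688477) 382 [0.5270672 0.2176398 0.052    ]
[ 293  149   53   73 2311]
edge 30.524605 0.54243135 0.19829552
edge 29.850073 0.5214909 0.24106306
bottom 120.09062320266648 [0.56781439 0.21219021 0.048     ] [0.54358124 0.25401036 0.048     ] 0.04833394489806336
nose 102.6415501487969 [0.52275789 0.23583113 0.074     ]
```

```bash
python3 - <<'E'
from h import *
go(.526,.2165,.1,120.2)
E
```

```text
row [ -4.8  -2.4 101. ] turn -4.2 alt 175.8 yawy 116.0 q6 -1.65
```

```bash
python3 -m creep '[[[-5,-2.5,30,-4],[-5,-2.5,60,-4],[-5,-2.5,95,-4],[-5,-2.5,100,-4],[-5,-2.5,100,-4]]]' 0; python3 - <<'E'
from h import *
go(.526,.2165,.014,120.2)
s=snap('wrist','w2'); cv2.imwrite('pics/w2c.png',cv2.resize(s['frame'][100:,100:540,::-1],None,fx=1.5,fy=1.5))
print(proj(s,[.526,.2165,.048],True))
E
```

```text
clock: 2.12
ee_pos: [0.5248, 0.2161, 0.0993]
tcp_rot: [-0.259, 0.966, -0.0, -0.003]
contact_force: [1.6, 0.3, 0.4]
opening: 0.0853
gripper_force: 0.0
row [-1.7 -0.3 85.3] turn -0.2 alt 179.8 yawy 120.0 q6 -1.72
(np.float64(323.4337237164703), np.float64(220.29993064738005))
```

View pics/w2c.png

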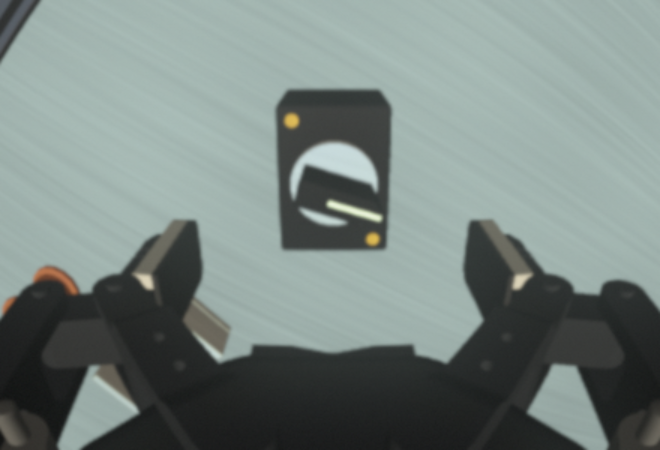

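The block is square to the fingers and centred between them (block centre at crop column 333, fingers' middle at 334). I'll descend and grip.

```bash
python3 -m creep '[[[-1,0,25,0],[-1,0,50,0],[-1,0,70,0],[-1,0,80,0],[-1,0,85,0]]]' 0; python3 -m creep '[[[0,0,0,0],[0,0,0,0],[0,0,0,0],[0,0,0,0],[0,0,0,0]]]' 1 40;python3 -m creep '[[[0,0,0,0],[0,0,0,0],[0,0,0,0],[0,0,0,0],[0,0,0,0]]]'
```

```text
clock: 2.58
ee_pos: [0.528, 0.2175, 0.0168]
tcp_rot: [-0.259, 0.966, 0.0, 0.001]
contact_force: [0.1, 0.4, -0.5]
opening: 0.0853
gripper_force: 0.0
clock: 3.0
ee_pos: [0.5286, 0.2177, 0.0181]
tcp_rot: [-0.259, 0.966, 0.0, 0.002]
contact_force: [-0.2, 0.3, 6.6]
opening: 0.0492
gripper_force: 43.7
clock: 3.42
ee_pos: [0.5285, 0.2177, 0.0181]
tcp_rot: [-0.259, 0.966, 0.0, 0.002]
contact_force: [-0.7, -0.6, 6.5]
opening: 0.0495
gripper_force: 43.7
```

```bash
python3 -m creep '[[[0,0,-10,0],[0,0,-30,0],[0,0,-60,0],[0,0,-90,0],[0,0,-110,0]]]'; python3 - <<'E'
from h import *
s=load('top0')
# cradle prior from plate corners at z=.008
c=np.array([[273.1,218.7],[291,165],[322.2,175.4],[304.3,229.1]]); w=[onz(s,u,v,.008)[:2] for u,v in c]
print(np.round(w,3)); a,b,cc,d=map(np.array,w); ax=((b-a)+(cc-d))/2; L=np.linalg.norm(ax); print('len',L,'yaw',np.degrees(np.arctan2(ax[1],ax[0])))
o=(a+d)/2+ax/L*.048; print('origin',o)
t=robot.get_state()['ee_pos']; print(t)
go(o[0],o[1],.13,np.degrees(np.arctan2(ax[1],ax[0]))+90)
E
```

```text
clock: 3.83
ee_pos: [0.5278, 0.2173, 0.1293]
tcp_rot: [-0.259, 0.966, 0.0, 0.001]
contact_force: [0.6, -0.0, -2.3]
opening: 0.0495
gripper_force: 42.8
[[ 0.493  0.031]
 [ 0.628 -0.008]
 [ 0.604 -0.086]
 [ 0.469 -0.045]]
len 0.14073668777027135 yaw -16.37120784150431
origin [ 0.5272118  -0.02061364]
[0.52775967 0.21728001 0.1293284 ]
row [ 119.6 -205.6   -0.9] turn 46.4 alt -133.6 yawy 120.1 q6 -1.72
```

```bash
python3 -m creep '[[[7,-32,-6,6.5],[14,-64,-12,13],[21,-96,-18,19.5],[28,-128,-24,26],[35,-160,-30,32.5]]]';  python3 - <<'E'
from h import *
go(.613,-.046,.16,73.6)
E
```

```text
clock: 4.25
ee_pos: [0.5767, 0.0596, 0.157]
tcp_rot: [0.024, 1.0, -0.0, -0.0]
contact_force: [0.0, 0.2, -3.7]
opening: 0.0491
gripper_force: 42.8
row [ -41.3 -103.8   -3. ] turn 13.7 alt -166.3 yawy 87.3 q6 -1.44
```

```bash
python3 -m creep '[[[-10,-26,-3,4],[-20,-52,-3,8],[-30,-78,-3,12],[-41,-104,-3,14],[-41,-104,-3,14]]]';  python3 - <<'E'
from h import *
s=snap('wrist','w3'); print(robot.get_state()['ee_pos'])
f=s['frame'][:,:,::-1]; cv2.imwrite('pics/w3c.png',cv2.resize(f[0:360,120:520],None,fx=1.6,fy=1.6))
print([np.round(proj(s,[.5272,-.0206,.008],True))])
E
```

```text
clock: 4.67
ee_pos: [0.6148, -0.0494, 0.1595]
tcp_rot: [0.145, 0.989, -0.001, 0.001]
contact_force: [0.4, -0.3, -2.2]
opening: 0.0494
gripper_force: 42.9
[ 0.61379386 -0.04701111  0.15930443]
[array([325.,  87.])]
```

View pics/w3c.png

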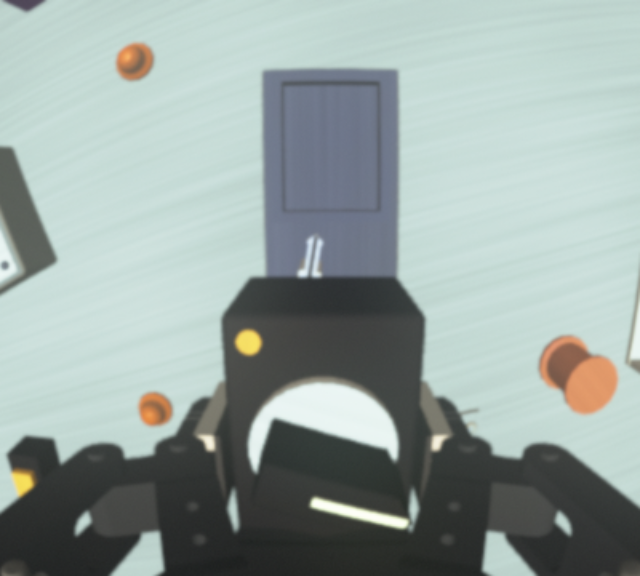

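The wrist view shows the nest outline at crop (283,83) to (380,211) and the plate's left, right and top edges at 263, 397 and 70. The index finger, near (313,240), sits off the plate's centreline, so I need to measure its direction. I'll make one montage of the finger.

```bash
python3 - <<'E'
from h import *
def crop(n,r0,r1,c0,c1,k): 
    return cv2.resize(load(n)['frame'][r0:r1,c0:c1,::-1],None,fx=k,fy=k,interpolation=cv2.INTER_CUBIC)
a=crop('w3',120,180,290,350,6); b=crop('top0',162,198,288,324,10); c=crop('scene0',195,245,315,375,6)
o=np.zeros((600,720+40,3),np.uint8)
o[:360,:360]=a; o[:360,380:740]=b; o[:,:]=o; c=cv2.resize(c,None,fx=.78,fy=.78); o[365:365+c.shape[0],:c.shape[1]]=c
cv2.imwrite('pics/m1.png',o)
s=load('w3'); f=s['frame'].astype(int)
E=lambda a,b,z: onz(s,a/1.6+120,b/1.6,z,True)
# plate edges by mask: bluish
m=((f[:,:,2]-f[:,:,1]>12)).astype(np.uint8); m[180:]=0; m[:,:270]=0;m[:,380:]=0
pts={'L':[],'R':[],'T':[]}
for r in range(55,165):
    c=np.nonzero(m[r])[0]
    if len(c)>60: pts['L'].append(onz(s,c.min(),r+.5,.008,True));pts['R'].append(onz(s,c.max()+1,r+.5,.008,True))
for cc in range(292,362):
    r=np.nonzero(m[:,cc])[0]
    if len(r): pts['T'].append(onz(s,cc+.5,r.min(),.008,True))
for k,v in pts.items():
    v=np.array(v)[:,:2].astype(np.float32); vx,vy,x,y=cv2.fitLine(v,cv2.DIST_HUBER,0,.001,.001).ravel(); print(k,len(v),np.degrees(np.arctan2(vy,vx)),x,y)
for p in [(283,83),(380,83),(380,211),(283,211)]: print('inner',E(*p,.02).round(4))
print(robot.get_state()['tcp_rot'],robot.get_state()['ee_pos'])
E
```

```text
L 110 -16.734688 0.5393754 -0.062119998
R 110 -16.688683 0.554193 0.013652445
T 70 74.242004 0.48831484 -0.004950859
inner [ 0.4896 -0.0354  0.02  ]
inner [0.5049 0.0167 0.02  ]
inner [ 0.5757 -0.0042  0.02  ]
inner [ 0.56   -0.0569  0.02  ]
[ 1.44729671e-01  9.89471198e-01 -2.42891432e-04 -1.10727466e-04] [ 0.61379386 -0.04701111  0.15930443]
```

View pics/m1.png

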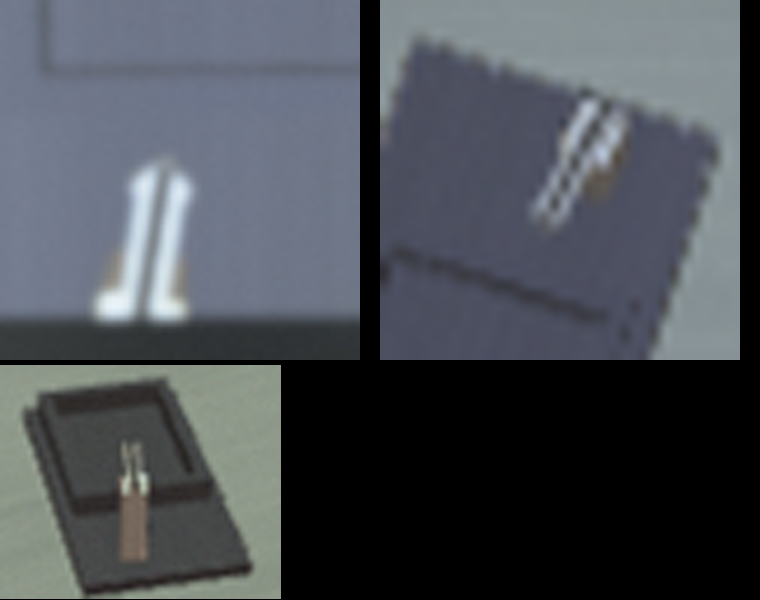

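The montage shows the finger's inner tip at wrist pixel (318,145.8) and top pixel (304.7,184.0), with a dark line along the arm. I'll compute the index direction and the relay's position in the hand.

```bash
python3 - <<'E'
from h import *
o=np.array([.5327,-.0200])
an=lambda d: np.degrees(np.arctan2(d[1],d[0]))
s=load('w3'); t=onz(s,318,145.8,.052,True)[:2]; e=onz(s,314.2,172.5,.052,True)[:2]
print('wrist tip',t,np.linalg.norm(t-o),an(t-o),'line',an(e-t))
s=load('top0'); t=onz(s,304.7,184,.052)[:2]; e=onz(s,310,172.5,.052)[:2]; o2=np.array([.5272,-.0206])
print('top tip',t,np.linalg.norm(t-o2),an(t-o2),'line',an(e-t))
# relay in hand
s=load('w3'); P=lambda a,b,z: onz(s,a/1.6+120,b/1.6,z,True)
T=np.array([.61379386,-.04701111]); c=np.radians(-16.6); ex=np.array([np.cos(c),np.sin(c)]); ey=np.array([-ex[1],ex[0]])
for n,p in dict(edgeL=(222,317,.189),edgeR=(424,317,.189),dialtop=(322,378,.193),dialL=(248,445,.193),dialR=(398,445,.193),noseA=(311,503,.215),noseB=(408,524,.215)).items():
    q=P(*p)[:2]-T; print(n,(q@ex*1000).round(1),(q@ey*1000).round(1))
q=P(408,524,.215)[:2]-P(311,503,.215)[:2]; print('nose',an(q))
E
```

```text
wrist tip [ 0.57471948 -0.04091303] 0.046936030152276396 -26.459456141749392 line -24.909284041264986
top tip [ 0.57205486 -0.04383929] 0.05051755451375922 -27.388656597677453 line -22.638736487472546
edgeL -34.1 -26.3
edgeR -34.0 22.1
dialtop -20.1 -2.4
dialL -1.4 -21.2
dialR -1.4 16.9
noseA 0.1 -4.7
noseB 6.7 16.8
nose 56.38208109861392
```

```bash
python3 - <<'E'
from h import *
go(.5336,-.0180,.09,73.4)
E
```

```text
row [85.1  4.9 69.3] turn -0.0 alt 180.0 yawy 73.4 q6 -1.37
```

```bash
python3 -m creep '[[[25,2,0,0],[50,4,10,0],[75,5,30,0],[85,5,55,0],[85,5,69,0]]]';  python3 -m creep '[[[0,0,0,0],[0,0,0,0]]]'; python3 - <<'E'
from h import *
go(.5336,-.0180,.05,73.4)
s=snap('wrist','w4'); 
f=s['frame'][:,:,::-1]; cv2.imwrite('pics/w4c.png',cv2.resize(f[60:300,180:460],None,fx=2.4,fy=2.4))
E
```

```text
clock: 5.13
ee_pos: [0.5283, -0.014, 0.0886]
tcp_rot: [0.142, 0.99, -0.0, -0.003]
contact_force: [-1.1, -0.8, -2.6]
opening: 0.0494
gripper_force: 42.8
clock: 5.3
ee_pos: [0.5331, -0.015, 0.0904]
tcp_rot: [0.143, 0.99, 0.0, -0.001]
contact_force: [0.4, -0.2, -2.4]
opening: 0.0496
gripper_force: 42.8
row [-1.4 -2.7 40.4] turn 0.2 alt -179.8 yawy 73.6 q6 -1.33
```

View pics/w4c.png

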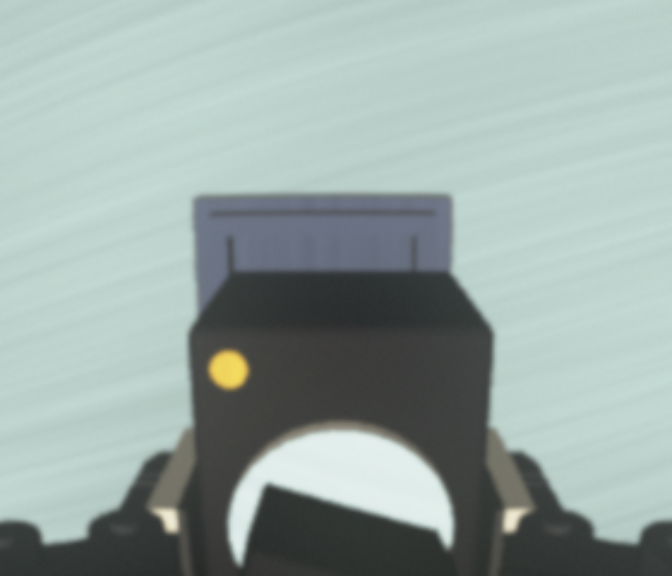

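The view shows the nest's inner edges at crop columns 230 and 414 (middle 322) and the relay's top -x edge from 190 to 491 (middle 340.5). The relay is therefore a few mm too far to +y.

```bash
python3 - <<'E'
from h import *
s=load('w4'); P=lambda a,b,z: onz(s,a/2.4+180,b/2.4+60,z,True)[:2]
T=robot.get_state()['ee_pos'][:2]; c=np.radians(-16.5); ex=np.array([np.cos(c),np.sin(c)]); ey=np.array([-ex[1],ex[0]])
for n,p in dict(inL=(230,250,.02),inR=(414,250,.02),inTL=(230,236,.02),outT=(322,212,.02),pL=(195,215,.008),pR=(452,215,.008),pT=(322,196,.008),rL=(190,330,.1204),rR=(491,330,.1204),rb=(339,272,.0724),rbR=(452,272,.0724),dL=(228,522,.1244),dR=(454,522,.1244),dT=(341,424,.1244)).items():
    q=(P(*p)-T)*1000; print(n,(q@ex).round(1),(q@ey).round(1))
E
```

```text
inL -33.5 -32.5
inR -33.5 21.1
inTL -37.7 -32.4
outT -44.5 -5.6
pL -42.6 -44.9
pR -42.6 33.8
pT -48.1 -5.9
rL -37.2 -24.4
rR -37.3 23.5
rb -37.1 -0.7
rbR -37.3 24.3
dL -4.7 -19.4
dR -4.8 18.7
dT -22.9 -0.4
```

```bash
python3 -m creep '[[[-1,-2.5,10,0],[-2,-5,20,0],[-2,-5,30,0],[-2,-5,38,0],[-2,-5,40,0]]]';  python3 -m creep '[[[0,0,0,0],[0,0,0,0]]]'; python3 - <<'E'
from h import *
s=snap('wrist','w5'); g=cv2.cvtColor(s['frame'],cv2.COLOR_RGB2GRAY).astype(int)
f=s['frame'].astype(int)
for c in (305,320,335): print('col',c,g[110:215,c].tolist())
for r in (158,162,166,170): print('row',r,g[r,250:390].tolist())
st=robot.get_state(); print(st['ee_pos'],st['contact_force'])
E
```

```text
clock: 5.77
ee_pos: [0.5328, -0.0211, 0.0483]
tcp_rot: [0.143, 0.99, -0.0, -0.002]
contact_force: [-0.4, -0.7, -2.8]
opening: 0.0495
gripper_force: 43.0
clock: 5.93
ee_pos: [0.5341, -0.021, 0.0501]
tcp_rot: [0.143, 0.99, 0.0, -0.0]
contact_force: [0.8, 0.7, -2.8]
opening: 0.0493
gripper_force: 43.0
col 305 [205, 206, 205, 204, 203, 202, 201, 202, 201, 203, 201, 201, 201, 202, 201, 201, 202, 200, 200, 202, 203, 203, 202, 202, 202, 202, 201, 198, 196, 194, 184, 155, 122, 112, 115, 115, 115, 115, 111, 103, 91, 87, 97, 107, 113, 114, 113, 113, 113, 112, 112, 113, 113, 112, 113, 111, 111, 111, 112, 110, 111, 105, 92, 70, 56, 52, 50, 49, 49, 49, 50, 48, 49, 47, 49, 49, 49, 48, 48, 47, 48, 49, 47, 47, 49, 48, 52, 54, 57, 58, 60, 62, 63, 63, 63, 62, 61, 62, 61, 61, 62, 63, 62, 63, 63]
col 320 [201, 200, 201, 200, 201, 200, 200, 201, 200, 202, 201, 201, 200, 200, 201, 202, 203, 202, 202, 202, 203, 201, 199, 197, 195, 196, 198, 199, 200, 198, 186, 155, 122, 115, 116, 116, 117, 115, 111, 102, 90, 86, 98, 107, 112, 112, 113, 113, 113, 112, 112, 113, 112, 112, 113, 112, 112, 111, 112, 111, 110, 1
[... 2858 characters left out ...]
17, 115, 114, 116, 116, 115, 115, 114, 114, 110, 97, 80, 77, 89, 103, 112, 114, 115, 116, 115, 114, 112, 112, 111, 110, 111, 112, 110, 110, 109, 110, 111, 112, 110, 110, 109, 109, 110, 110, 110, 109, 108, 111, 110, 111, 111, 110, 109, 108, 107, 106, 106, 106, 107, 107, 109, 110, 110, 111, 110, 109, 109, 109, 107, 107, 106, 106, 108, 109, 110, 110, 109, 109, 108, 109, 109, 109, 109, 108, 107, 108, 108, 108, 107, 107, 108, 108, 111, 110, 111, 109, 109, 110, 111, 111, 111, 111, 111, 109, 109, 109, 110, 107, 96, 81, 74, 83, 97, 108, 112, 112, 113, 112, 113, 113, 113, 114, 115, 116, 117, 116, 117, 128, 156, 188, 201, 204]
[ 0.53433539 -0.02103493  0.0504389 ] [ 0.8036277   0.07243336 -2.45637156]
```

```bash
python3 - <<'E'
from h import *
s=load('w5'); T=robot.get_state()['ee_pos'][:2]; c=np.radians(-16.5); ex=np.array([np.cos(c),np.sin(c)]); ey=np.array([-ex[1],ex[0]])
for n,p in dict(plT=(321.5,141.3,.008),outT=(321.5,151,.02),inT=(321.5,163,.02),rbot=(321.5,172.8,.0324),rtop=(321.5,197,.0804),inL=(274.7,168,.02),inR=(368.2,168,.02),plL=(256.8,162,.008),plR=(386.4,162,.008)).items():
    q=(onz(s,*p,True)[:2]-T)*1000; print(n,(q@ex).round(1),(q@ey).round(1))
E
```

```text
plT -50.9 -0.5
outT -46.5 -0.5
inT -39.7 -0.5
rbot -36.5 -0.5
rtop -36.5 -0.6
inL -36.9 -27.1
inR -37.0 26.1
plL -38.7 -40.0
plR -38.7 39.1
```

```bash
python3 -m creep '[[[1,0,3,0],[1,0,6,0],[1,0,9,0],[1,0,12,0],[1,0,14,0]]]';  python3 -m creep '[[[0,0,1,0],[0,0,2,0],[0,0,3,0],[0,0,4,0],[0,0,4,0]]]'; python3 -m creep '[[[0,0,1,0],[0,0,2,0],[0,0,2,0],[0,0,2,0]]]'
```

```text
clock: 6.4
ee_pos: [0.5329, -0.0207, 0.0359]
tcp_rot: [0.143, 0.99, 0.0, -0.0]
contact_force: [0.2, -1.2, -2.4]
opening: 0.0492
gripper_force: 43.0
clock: 6.82
ee_pos: [0.533, -0.0207, 0.0321]
tcp_rot: [0.143, 0.99, 0.0, -0.0]
contact_force: [0.8, -0.5, -2.6]
opening: 0.0493
gripper_force: 43.0
clock: 7.15
ee_pos: [0.533, -0.0208, 0.0303]
tcp_rot: [0.143, 0.99, 0.0, -0.0]
contact_force: [-0.9, -1.0, -3.2]
opening: 0.0493
gripper_force: 43.0
```

```bash
python3 -m creep '[[[0,0,0.5,0],[0,0,1,0],[0,0,1.5,0],[0,0,2,0],[0,0,2,0]]]';  python3 -m creep '[[[0,0,0.5,0],[0,0,1,0],[0,0,1.5,0],[0,0,1.5,0]]]'; python3 -m creep '[[[0,0,0.5,0],[0,0,1,0],[0,0,1,0]]]'
```

```text
clock: 7.57
ee_pos: [0.533, -0.0208, 0.0282]
tcp_rot: [0.143, 0.99, 0.0, -0.0]
contact_force: [0.3, 0.3, -2.4]
opening: 0.0495
gripper_force: 43.0
clock: 7.9
ee_pos: [0.533, -0.0207, 0.0267]
tcp_rot: [0.143, 0.99, 0.0, -0.0]
contact_force: [-0.3, -0.6, -3.0]
opening: 0.0495
gripper_force: 43.0
clock: 8.15
ee_pos: [0.5331, -0.0208, 0.0262]
tcp_rot: [0.143, 0.99, 0.0, 0.0]
contact_force: [-2.1, -0.3, 1.3]
opening: 0.0494
gripper_force: 43.5
```

```bash
python3 -m creep '[[[0,0,0.3,0],[0,0,0.3,0]]]' - 20; python3 -m creep '[[[0,0,0.3,0],[0,0,0.3,0],[0,0,0,0],[0,0,0,0],[0,0,0,0]]]' 0; python3 -m creep '[[[0,0,-15,0],[0,0,-40,0],[0,0,-70,0],[0,0,-100,0],[0,0,-120,0]]]'; python3 -m creep '[[[0,0,0,0],[0,0,0,0],[0,0,0,0]]]'; python3 - <<'E'
from h import *
s=snap('wrist','w6'); print(robot.get_state()['q'][5])
f=s['frame'][:,:,::-1]; cv2.imwrite('pics/w6c.png',cv2.resize(f[110:270,230:410],None,fx=4,fy=4,interpolation=cv2.INTER_CUBIC)[:600])
E
```

```text
clock: 8.32
ee_pos: [0.5331, -0.0207, 0.0261]
tcp_rot: [0.143, 0.99, 0.0, 0.0]
contact_force: [-2.0, -0.1, 5.6]
opening: 0.0492
gripper_force: 43.9
clock: 8.73
ee_pos: [0.5332, -0.0208, 0.0254]
tcp_rot: [0.143, 0.99, 0.0, 0.0]
contact_force: [0.4, -0.0, -0.0]
opening: 0.0858
gripper_force: 0.0
clock: 9.15
ee_pos: [0.534, -0.0208, 0.1482]
tcp_rot: [0.143, 0.99, 0.0, 0.002]
contact_force: [-0.3, -0.3, -1.4]
opening: 0.0855
gripper_force: 0.0
clock: 9.4
ee_pos: [0.5323, -0.0207, 0.1446]
tcp_rot: [0.143, 0.99, -0.0, -0.001]
contact_force: [-0.5, 0.3, -0.7]
opening: 0.0852
gripper_force: 0.0
-1.344300956948496
```

View pics/w6c.png

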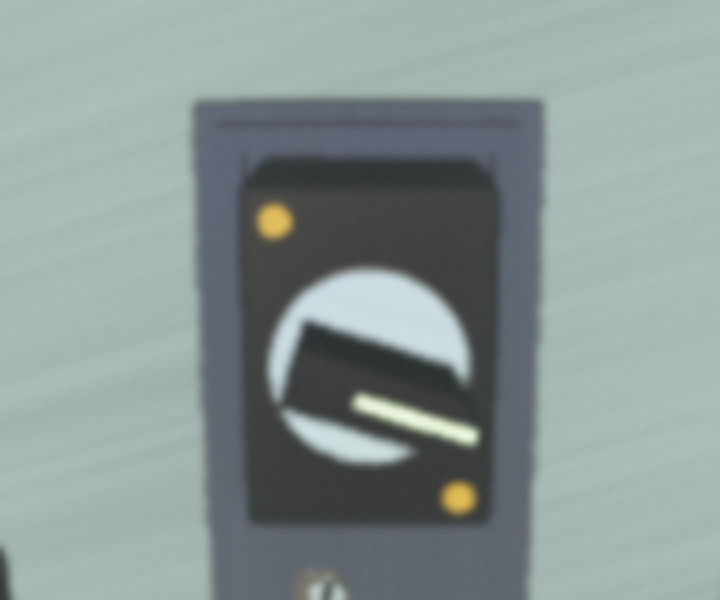

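The relay sits inside the nest. The dial centre is at crop (369,366), the nose line runs (360,402) to (475,437), and the index tip is near (325,572).

```bash
python3 - <<'E'
from h import *
s=load('w6'); P=lambda a,b,z: onz(s,a/4+230,b/4+110,z,True)[:2]
an=lambda d: np.degrees(np.arctan2(d[1],d[0]))
d=P(369,366,.060); print('dial',d,'L',np.linalg.norm(P(268,362,.06)-P(470,362,.06)))
T=P(325,572,.052); print('tip',T,np.linalg.norm(T-d),an(T-d))
a,b=P(360,402,.082),P(475,437,.082); print('nose',an(b-a),an(b-d),np.linalg.norm(b-d),b)
e1,e2=P(246,188,.056),P(493,188,.056); f1,f2=P(250,522,.056),P(490,522,.056); print('block',an(f1-e1),an(f2-e2),np.linalg.norm(f1-e1),(e1+e2+f1+f2)/4)
st=robot.get_state(); print(st['ee_pos'])
# finger line columns, dark line between bright edges
g=cv2.cvtColor(s['frame'],cv2.COLOR_RGB2GRAY).astype(int)
for r in range(248,275,2): print(r,g[r,302:324].tolist())
go(d[0],d[1],.12,an(b-a)+90)
E
```

```text
dial [ 0.53125202 -0.02024349] L 0.03860145331699796
tip [ 0.57402416 -0.0424383 ] 0.0481878091646149 -27.42517069415478
nose 55.72634058709292 53.92861282391854 0.01974083946137999 [ 0.54287529 -0.00428729]
block -17.286323768926785 -15.374922991608473 0.0679251032428074 [ 0.53152714 -0.02014759]
[ 0.53201657 -0.02071005  0.1440974 ]
248 [102, 101, 101, 101, 101, 100, 101, 100, 101, 100, 100, 101, 101, 100, 100, 101, 101, 101, 101, 102, 102, 101]
250 [100, 100, 101, 102, 101, 101, 102, 101, 101, 101, 100, 101, 99, 100, 101, 101, 103, 102, 101, 102, 103, 101]
252 [101, 103, 104, 107, 109, 113, 114, 109, 109, 111, 109, 105, 101, 100, 101, 102, 101, 101, 101, 104, 102, 102]
254 [102, 105, 108, 111, 115, 119, 121, 125, 130, 132, 130, 120, 109, 102, 99, 100, 101, 101, 102, 102, 102, 102]
256 [102, 106, 112, 115, 125, 144, 164, 170, 154, 120, 111, 134, 144, 128, 107, 102, 101, 100, 101, 102, 102, 101]
258 [103, 107, 113, 118, 134, 162, 187, 185, 145, 107, 117, 160, 183, 171, 136, 111, 104, 101, 101, 103, 103, 101]
260 [102, 106, 112, 116, 128, 156, 181, 176, 134, 109, 140, 176, 185, 161, 
[... 205 characters left out ...]
125, 167, 184, 165, 130, 108, 102, 102, 102, 102, 104, 104, 102]
266 [108, 115, 116, 127, 154, 176, 170, 130, 107, 141, 175, 177, 149, 120, 108, 103, 103, 102, 102, 103, 103, 102]
268 [110, 115, 118, 137, 169, 186, 167, 122, 113, 157, 182, 173, 140, 114, 105, 104, 102, 102, 102, 103, 102, 102]
270 [122, 135, 140, 151, 173, 177, 148, 110, 125, 172, 185, 164, 131, 110, 104, 102, 103, 102, 103, 102, 102, 101]
272 [169, 196, 203, 197, 190, 168, 127, 102, 137, 180, 195, 183, 159, 132, 114, 109, 108, 107, 108, 108, 108, 107]
274 [196, 212, 214, 208, 197, 166, 119, 119, 165, 202, 214, 213, 198, 173, 155, 151, 149, 149, 150, 149, 150, 151]
row [ 0.8  0.2 24.1] turn -72.2 alt 107.8 yawy 73.6 q6 -1.34
```

```bash
python3 - <<'E'
from h import *
s=load('w6'); an=lambda d: np.degrees(np.arctan2(d[1],d[0]))
d=np.array([.5313,-.0202])
a=onz(s,311.8,256.5,.052,True)[:2]; b=onz(s,308.7,273,.052,True)[:2]; t=onz(s,312,254.5,.052,True)[:2]
print('line',an(b-a),'bearings',an(a-d),an(b-d),an(t-d),np.linalg.norm(t-d))
E
python3 -m creep '[[[0,0,0,7],[0,0,0,14],[0,0,0,21],[0,0,0,28],[0,0,0,35]]]' 0; python3 -m creep '[[[0,0,0,7],[0,0,0,14],[0,0,0,21],[0,0,0,28],[0,0,0,35]]]'; python3 -m creep '[[[0,0,0,7],[0,0,0,14],[0,0,0,21],[0,0,0,28],[0,0,0,35]]]'; python3 -m creep '[[[0,0,0,3],[0,0,0,3],[0,0,0,3]]]';python3 - <<'E'
from h import *
go(.5313,-.0202,.0625,145.7)
E
```

```text
line -26.632285304825466 bearings -26.331883370228365 -26.404352564386997 -26.488702452134543 0.049433518831996606
clock: 9.87
ee_pos: [0.5321, -0.0207, 0.1437]
tcp_rot: [0.437, 0.9, -0.001, -0.002]
contact_force: [-0.2, 0.7, -0.2]
opening: 0.0853
gripper_force: 0.0
clock: 10.28
ee_pos: [0.5321, -0.0207, 0.1437]
tcp_rot: [0.687, 0.727, -0.001, -0.001]
contact_force: [-0.3, -0.0, 0.8]
opening: 0.0852
gripper_force: 0.0
clock: 10.7
ee_pos: [0.5321, -0.0207, 0.1437]
tcp_rot: [0.874, 0.486, -0.001, -0.001]
contact_force: [0.3, 0.3, 0.5]
opening: 0.0855
gripper_force: 0.0
clock: 10.95
ee_pos: [0.5324, -0.0207, 0.1442]
tcp_rot: [0.884, 0.467, -0.001, -0.001]
contact_force: [1.5, -0.8, 0.3]
opening: 0.0852
gripper_force: 0.0
row [-0.1 -1.  81.7] turn -0.1 alt 179.9 yawy -34.4 q6 0.54
```

```bash
python3 -m creep '[[[0,-0.5,25,0],[0,-0.5,50,0],[0,-0.5,70,0],[0,-0.5,78,0],[0,-0.5,80,0]]]' 0; python3 -m creep '[[[0,0,0,0],[0,0,0,0],[0,0,0,0],[0,0,0,0],[0,0,0,0]]]' 1 25; python3 -m creep '[[[0,0,0,0],[0,0,0,0],[0,0,0,0],[0,0,0,0],[0,0,0,0]]]'; python3 -c "
from h import *
go(.5317,-.0204,.064,63.5)"
```

```text
clock: 11.37
ee_pos: [0.5312, -0.0204, 0.0635]
tcp_rot: [0.885, 0.466, -0.002, -0.001]
contact_force: [-0.1, -0.1, 0.3]
opening: 0.0857
gripper_force: 0.0
clock: 11.78
ee_pos: [0.5332, -0.0205, 0.0664]
tcp_rot: [0.885, 0.466, 0.001, 0.0]
contact_force: [-0.4, -0.4, 0.1]
opening: 0.0254
gripper_force: 0.0
clock: 12.2
ee_pos: [0.5324, -0.0204, 0.0657]
tcp_rot: [0.885, 0.466, -0.0, -0.0]
contact_force: [-2.5, 0.2, 3.9]
opening: 0.0107
gripper_force: 30.8
row [-0.4 -0.5  1.7] turn 82.1 alt -97.9 yawy -34.4 q6 0.54
```

```bash
python3 -m creep '[[[0,0,0,5],[0,0,0,10],[0,0,0,15],[0,0,0,20],[0,0,0,25]]]'; python3 -m creep '[[[0,0,0,5],[0,0,0,10],[0,0,0,15],[0,0,0,20],[0,0,0,25]]]'; python3 -m creep '[[[0,0,0,5],[0,0,0,10],[0,0,0,15],[0,0,0,20],[0,0,0,25]]]'; python3 -m creep '[[[0,0,0,3],[0,0,0,6],[0,0,0,7],[0,0,0,7]]]';python3 -c "
from h import *
go(.5317,-.0204,.064,63.5)"
```

```text
clock: 12.62
ee_pos: [0.5331, -0.0203, 0.0657]
tcp_rot: [0.965, 0.261, 0.001, 0.0]
contact_force: [-0.0, 0.7, 0.5]
opening: 0.0112
gripper_force: 30.6
clock: 13.03
ee_pos: [0.5331, -0.0207, 0.0656]
tcp_rot: [0.999, 0.047, 0.0, 0.0]
contact_force: [-0.9, -0.8, 0.8]
opening: 0.0112
gripper_force: 30.6
clock: 13.45
ee_pos: [0.5329, -0.021, 0.0655]
tcp_rot: [0.985, -0.171, 0.0, 0.0]
contact_force: [-1.3, -1.6, 2.0]
opening: 0.0113
gripper_force: 30.5
clock: 13.78
ee_pos: [0.5328, -0.0209, 0.0655]
tcp_rot: [0.974, -0.228, 0.0, 0.0]
contact_force: [-0.6, -2.6, 1.5]
opening: 0.0116
gripper_force: 30.5
row [-1.2  0.   1.5] turn 0.1 alt -179.9 yawy -116.4 q6 1.97
```

Turn complete. I'll release, rise and check numerically plus with the last picture.

```bash
python3 -m creep '[[[0,0,0,0],[0,0,0,0],[0,0,0,0],[0,0,0,0],[0,0,0,0]]]' 0; python3 -m creep '[[[0,0,-15,0],[0,0,-40,0],[0,0,-65,0],[0,0,-80,0],[0,0,-80,0]]]'; python3 -m creep '[[[0,0,0,0],[0,0,0,0],[0,0,0,0]]]'; python3 - <<'E'
from h import *
s=snap('wrist','w7'); 
f=s['frame'][:,:,::-1]; print(proj(s,[.532,-.0204,.06],True),robot.get_state()['ee_pos'])
u,v=map(int,proj(s,[.545,-.026,.06],True)); print(u,v)
cv2.imwrite('pics/w7c.png',cv2.resize(f[v-75:v+75,u-90:u+90],None,fx=4,fy=4,interpolation=cv2.INTER_CUBIC))
E
```

```text
clock: 14.2
ee_pos: [0.5327, -0.0203, 0.0654]
tcp_rot: [0.974, -0.229, 0.0, -0.0]
contact_force: [-0.8, -0.9, 0.1]
opening: 0.0709
gripper_force: 0.0
clock: 14.62
ee_pos: [0.5349, -0.0205, 0.1489]
tcp_rot: [0.973, -0.229, 0.004, -0.001]
contact_force: [0.8, 0.3, 1.1]
opening: 0.0853
gripper_force: 0.0
clock: 14.87
ee_pos: [0.5317, -0.0204, 0.1441]
tcp_rot: [0.973, -0.229, -0.001, 0.0]
contact_force: [-0.8, 0.3, -0.2]
opening: 0.0852
gripper_force: 0.0
(np.float64(321.21409601261394), np.float64(206.78064840045326)) [ 0.5317884  -0.02039106  0.14410721]
320 188
```

View pics/w7c.png

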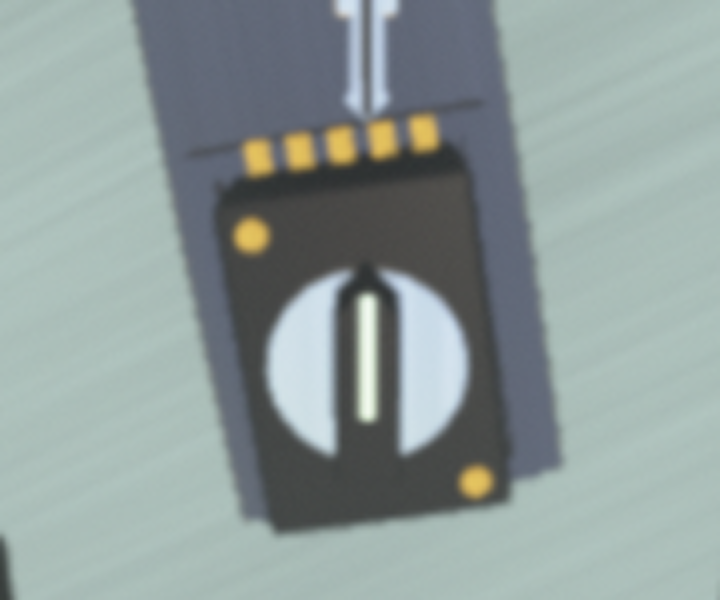

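The white line (crop column 368) and the index line (367) coincide, and the block is seated. Next is the button: I'll shut the gripper and move above the panel.

```bash
python3 - <<'E'
from h import *
st=robot.get_state(); M=R.from_quat(st['tcp_rot']).as_matrix(); print(M.T@(np.array([.503,-.264,.16])-st['ee_pos'])*1000)
E
```

```text
[ 82.66966937 230.95439164 -15.88907717]
```

```bash
python3 -m creep '[[[10,29,-16,0],[22,60,-16,0],[35,98,-16,0],[48,134,-16,0],[60,168,-16,0]]]' 1; python3 -m creep '[[[12,32,0,0],[20,55,0,0],[23,63,0,0],[23,63,0,0],[23,63,0,0]]]'; python3 -m creep '[[[0,0,0,0],[0,0,0,0],[0,0,0,0]]]'; python3 - <<'E'
from h import *
s=snap('wrist','w8'); f=s['frame']; g=cv2.cvtColor(f,cv2.COLOR_RGB2GRAY)
u,v=proj(s,[.503,-.264,.055],True); print('exp',u,v)
for th in (70,90,110,130):
    m=(g<th).astype(np.uint8); n,l,st,ce=cv2.connectedComponentsWithStats(m)
    for i in range(1,n):
        if 100<st[i,4]<6000 and np.hypot(*(ce[i]-[u,v]))<45: print(th,st[i],ce[i].round(1),onz(s,*ce[i],.055,True).round(4))
w=((g>170)).astype(np.uint8); n,l,st,ce=cv2.connectedComponentsWithStats(w)
hsv=cv2.cvtColor(f,cv2.COLOR_RGB2HSV)
c=cv2.HoughCircles(cv2.medianBlur(g,3),cv2.HOUGH_GRADIENT,1,30,param1=80,param2=18,minRadius=12,maxRadius=40)
if c is not None:
    for x,y,r in c[0]:
        if np.hypot(x-u,y-v)<60: print('circ',x,y,r,onz(s,x,y,.055,True).round(4))
print(robot.get_state()['ee_pos'])
E
```

```text
clock: 15.33
ee_pos: [0.5107, -0.1992, 0.1605]
tcp_rot: [0.974, -0.229, -0.001, -0.0]
contact_force: [1.0, 0.5, -0.5]
opening: 0.0254
gripper_force: 0.0
clock: 15.75
ee_pos: [0.5037, -0.2636, 0.1607]
tcp_rot: [0.973, -0.229, -0.001, -0.001]
contact_force: [0.5, 0.5, -0.3]
opening: -0.0002
gripper_force: 0.0
clock: 16.0
ee_pos: [0.5043, -0.2629, 0.1615]
tcp_rot: [0.974, -0.228, -0.0, -0.0]
contact_force: [0.2, 0.8, 0.4]
opening: -0.0
gripper_force: 0.0
exp 323.4046100986765 200.2349230089186
90 [301 177  48  48 503] [319.1 198.7] [ 0.5058 -0.2614  0.055 ]
110 [300 176  50  49 991] [323.8 196. ] [ 0.5062 -0.266   0.055 ]
130 [ 300  176   50   50 1136] [324.1 196.9] [ 0.5054 -0.2658  0.055 ]
circ 324.5 199.5 25.4 [ 0.5032 -0.2651  0.055 ]
circ 330.5 152.5 19.1 [ 0.5364 -0.2869  0.055 ]
circ 289.5 198.5 20.3 [ 0.5169 -0.2392  0.055 ]
[ 0.5043325  -0.26313947  0.16158478]
```

```bash
python3 -m creep '[[[0,2,25,0],[0,2,50,0],[0,2,70,0],[0,2,78,0],[0,2,80,0]]]'; python3 -m creep '[[[0,0,1,0],[0,0,2,0],[0,0,3,0],[0,0,4,0],[0,0,5,0]]]';  python3 -m creep '[[[0,0,1,0],[0,0,2,0],[0,0,3,0],[0,0,4,0],[0,0,5,0]]]'
```

```text
clock: 16.47
ee_pos: [0.5024, -0.2651, 0.0799]
tcp_rot: [0.974, -0.228, -0.002, -0.001]
contact_force: [0.1, 0.4, -0.1]
opening: -0.0
gripper_force: 0.0
clock: 16.88
ee_pos: [0.5036, -0.2663, 0.0772]
tcp_rot: [0.973, -0.229, 0.001, 0.0]
contact_force: [0.0, 0.0, -0.6]
opening: 0.0002
gripper_force: 0.0
clock: 17.3
ee_pos: [0.5032, -0.2661, 0.0713]
tcp_rot: [0.973, -0.229, -0.0, -0.0]
contact_force: [-0.7, 0.6, 0.2]
opening: -0.0001
gripper_force: 0.0
```

```bash
for i in 1 2 3; do python3 -m creep '[[[0,0,1,0],[0,0,2,0],[0,0,3,0],[0,0,4,0],[0,0,4,0]]]' | grep -E "ee_pos|contact"; done
```

```text
ee_pos: [0.5031, -0.266, 0.0672]
contact_force: [-0.7, -0.4, -0.6]
ee_pos: [0.5032, -0.266, 0.0636]
contact_force: [-0.0, 1.2, 2.6]
ee_pos: [0.5032, -0.2661, 0.0609]
contact_force: [-3.5, 1.8, 12.5]
```

```bash
for i in 1 2; do python3 -m creep '[[[0,0,1,0],[0,0,2,0],[0,0,2,0],[0,0,2,0]]]' | grep -E "ee_pos|contact"; done
```

```text
ee_pos: [0.5033, -0.2661, 0.0607]
contact_force: [-7.0, 3.5, 23.5]
ee_pos: [0.5034, -0.2662, 0.0605]
contact_force: [-10.3, 5.6, 35.2]
```

```bash
python3 -m creep '[[[0,0,-2,0],[0,0,-4,0],[0,0,-6,0],[0,0,-6,0]]]'| grep -E "ee_pos|contact"; python3 -m creep '[[[0,0,-1,0],[0,0,-2,0],[0,0,-2,0]]]'| grep -E "ee_pos|contact"; python3 -m creep '[[[0,0,-10,0],[0,0,-35,0],[0,0,-70,0],[0,0,-100,0],[0,0,-110,0]]]'| grep -E "ee_pos|contact";python3 -m creep '[[[0,0,0,0],[0,0,0,0],[0,0,0,0],[0,0,0,0]]]'|grep clock; python3 - <<'E'
from h import *
s=load('top0'); t=snap('top','t9')
d=np.abs(s['frame'].astype(int)-t['frame']).max(2)>40; d=d.astype(np.uint8)
n,l,st,ce=cv2.connectedComponentsWithStats(cv2.dilate(d,np.ones((5,5))))
for i in range(1,n): print(st[i].tolist())
E
```

```text
ee_pos: [0.5032, -0.2661, 0.062]
contact_force: [-1.6, 0.9, 3.7]
ee_pos: [0.5032, -0.2661, 0.0633]
contact_force: [-1.5, 0.8, 3.9]
ee_pos: [0.5053, -0.2673, 0.1782]
contact_force: [0.9, -0.3, 0.2]
clock: 20.55
[191, 131, 308, 269, 30715]
[177, 183, 39, 41, 1082]
[278, 184, 33, 39, 920]
[0, 370, 5, 15, 66]
```

```bash
python3 -c "
from station import robot
print(robot.finish_job())"
```

```text
the job is handed in; nothing more can be done
None
```

The job is handed in: the relay is seated in the nest, the knob's nose lines up with the index finger, the test button was pressed to its stop and released, and the arm touched no other parts.

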